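# Press a casting flask home in the sprung cradle

## Task

Free the press stand by turning its clamp knob counter-clockwise (seen from above) all the way, so that the tongue swings out from under the spring cradle. Then set the larger of the two round flasks upright in the cradle and press it down on its spring as far as it goes; finish while still holding the flask pressed fully down, without letting go. Leave the smaller flask and the other things where they are.

Things in the scene. Friction and masses are not known exactly. Their poses are not given: they have to be found in the camera images.
- flask: the larger of two plain aluminium round flasks, loose, about 0.3 kg: body 58 mm across and 48 mm high with a rounded foot (flat underside 38 mm across), and on its flat lid a coaxial round grip boss 26 mm across and 27 mm high (overall height 75 mm). Origin: centre of the underside, z up
- small_flask: the smaller flask, same shape and metal: body 42 mm across, 36 mm high, boss 26 mm across and 27 mm high. Not needed; leave it. Origin: centre of the underside
- stand: press stand fixed to the worktop: grey base plate 100 mm (its x) by 204 mm (its y), 12 mm thick, carrying an aluminium housing tube 84 mm across and 40 mm high over the worktop with the sprung cradle above it, and the clamp knob on a post 115 mm away. Origin: on the worktop under the cradle's axis; the knob's axis lies 115 mm from it toward the stand's -y; z up
- cradle_seat (a point): centre of the cradle's seat, on which the flask's underside rests: 68 mm above the worktop when the spring is relaxed. The cradle is an upright steel ring cup, 72 mm across outside, inside 63 mm across, its rim 20 mm above the seat, its floor open in the middle (32 mm hole), with a flange 84 mm across at its underside; a coil spring shows below it
- cradle (a joint): travel of the cradle straight down, m: 0 at the top, 0.020 fully down on its stop. Spring: with the flask's weight on it, it sinks at most about 3 mm, and pressing it fully down takes a push of about 10 to 13 N on the flask (stiffness 550 N/m). It springs back up when let go. While the knob is locked, the tongue under the flange blocks it after about 3 mm (it yields only a little to a hard push)
- knob_grip (a point): middle of the clamp knob's upright black grip bar, on the knob's vertical axis, 82 mm above the worktop. The bar is 12 mm thick (point x), 46 mm long (point y), 26 mm high (13 mm above and below this point), on a round black hub 36 mm across whose top is 12 mm below this point. A flat steel tongue 16 mm wide reaches 84 mm from the axis toward point +y, below the hub
- knob (a joint): angle of the clamp knob, rad, growing counter-clockwise seen from above: about 0 to 0.25 at the start (tongue under the cradle, locked), 1.4 at its stop (tongue fully out). The cradle is clear beyond about 0.6. Turns with light friction (0.06 N m) and stays where it is left
- stone_cast: bystander: green dental stone cast, 53x56x34 mm. Origin: underside
- dappen: bystander: white glass dappen dish, 35 mm across, 22 mm high. Origin: underside
- tape_roll: bystander: tan tape roll lying flat, 48 mm across, 12 mm high. Origin: underside
- dropper_bottle: bystander: dropper bottle, 28 mm across, 70 mm high. Origin: underside
Not all that is in view belongs to the job. What is shaped like the flask but orange or yellow is not meant.

How it is judged:
On the way, in this order (a step that is already met when the one before it is completed fails the run):
1. the clamp knob is turned out, the cradle is free (value of joint knob above 1 rad), for 0.2 s.
2. the larger flask sits in the cradle and is pressed down home (value of joint cradle above 0.016 m and horizontal distance between flask and cradle_seat below 0.005 m and z of flask in the frame of cradle_seat below 0.003 m), for 0.2 s.
At the end, for the whole second after the job is handed in: The larger flask sits upright (within 0.1 rad) on the cradle's seat (within 5 mm sideways, 3 mm in height), the fingers still push on it with more than 4 N and keeps the cradle at least 16 mm of its 20 mm down, at rest, and the knob is still turned out beyond 1.0 rad (all of step 2 and value of joint knob above 1 rad and z of flask in the frame of cradle_seat above -0.003 m and angle between flask's own z axis and vertical below 0.1 rad and contact force between the fingers and flask above 4 N and linear speed of flask below 0.01 m/s); the arm keeps its last pose, push and grip.
It fails at once if the smaller flask or another bystander is shoved away or tipped (distance of any of small_flask, stone_cast, dappen, tape_roll, dropper_bottle from where it was at the start of the episode above 0.03 m or angle between any of small_flask, stone_cast, dappen, dropper_bottle's own z axis and vertical above 0.5 rad).
It also fails if it takes over 58 s, if anything falls off the work surface, if the arm or the gripper's body presses on something with over 40 N, if the wrist force passes 120 N, or if a joint passes its speed limit or range.

## Robot

A 7-joint arm with a two-finger parallel gripper is mounted at the origin on a cart in front of the work surface, level with it; the furniture and walls round the work are solid. World frame = base frame: x ahead of the robot, y to its left, z up, the work surface at z = 0. Lengths are in m, angles in rad, forces in N, time in s.
With the tool pointing down it reaches from about 0.35 to 0.9 m from the base axis. Payload 19.9 kg.
Tool frame: the origin (TCP) lies between the finger pads; the fingertips stand 14 mm ahead of it and the grasp point (between the pads) lies 5 mm behind it; z points along the fingers, y is the line along which they close (so a half turn about z gives the same grasp; the last joint's range is limited). The gripper opens to 85 mm and grips with 20 to 120 N. Pads are 22 mm wide; open, the fingers measure 114 mm over their backs; the gripper's body (76 mm by 85 mm) begins 54 mm behind the grasp point. The pads swing forward as they close: fully open they stand 13 mm farther back than shut.
Start: joints at [1.107, 0.417, -0.01, 1.614, 0.005, 1.111, -0.053], TCP at [0.256, -0.57, 0.225] pointing down, gripper open.
Joint ranges: [-2.81, 2.81], [-0.39, 2.02], [-1.27, 1.25], [0.06, 2.57], [-1.19, 4.33], [0.19, 2], [-2.82, 2.82]. Speed limits (rad/s): [1.89, 1.89, 2.39, 2.39, 3.01, 3.01, 3.01].

## Interface

Orientations are given as a 3x3 rotation matrix whose columns are the frame's x, y, z axes.
In Python, from rig import robot, viewer gives the robot as it stands. The module is installed in compiled form; this text tells all that it offers.
- The arm moves only by the tool apply_moves, never from a script. Its argument "plan" is a list that holds one entry, the list of rows, each a list of 6 numbers: the shift along the tool's x, y, z in units of 30 mm (1.0 is 30 mm), then the turn, a rotation vector about the tool's x, y, z in units of 8 degrees (1.0 is 8 degrees). In form: [[[x, y, z, rx, ry, rz], ...]]. A call has 1 to 8 rows; each row is the pose to reach, as a shift and turn from the pose commanded when the call began, along the tool's axes at that moment; what a row does not reach only later rows make up. A row lasts 1/10 s, in which the tool goes at most 50 mm and 8.59 degrees, less where a joint would pass 70% of its speed; a pose out of reach is approached as far as the arm can. A call with a gripper value outside its range is refused whole. "hand" is the closure, from 0 (fully open) to 1 (shut), set as the call begins (left out, the last holds). The fingers move at their own pace and stop on an object; "squeeze" is the grip in N (left out, the last holds). Time passes only in rows, so rows that repeat a pose let the fingers close. It gives the time, the measured TCP pose, the force, the opening and the grip force at its end, in the units of the state.
- robot.observe(): the state, without advancing time (a new reading comes with each control period).
- viewer.capture(name): name is "side" or "top"; returns a dict with "img" (420x560x3 uint8, red, green, blue), "z_map" (420x560 float32, m along the optical axis (not along the pixel's ray), 0 where there is no reading), "intrinsics" (3x3 intrinsics, pixels), "k1" (the pictures are not rectified: a ray, as slopes to the right and down, at radius r is drawn at 1 + k1 r^2 times it, then the intrinsics apply), "rvec" (rotation vector, rad) and "tvec" (3), from world to camera coordinates, as OpenCV has them. Camera axes: x right, y down, z forward; pixel columns grow to the right and rows downward; lengths in m; the calibration is good to about 2 mm. A picture is of the moment at which its call begins.
- robot.sign_off(): hands the job in; it is judged then, once.
The state is a dict: "t": time; "joint_pos": joint angles; "qvel": joint speeds; "tau": joint torques, N m; "ee_pos": TCP position; "orientation": TCP orientation; "contact_force": force on the tool from outside, world axes, zero at the start; "moment": the same for the moment, N m; "finger_gap": finger opening in m; "grasp_force": force on a finger pad.
Only numpy, scipy, OpenCV 4.12 (cv2) and the standard library are available. Lean on these libraries where they do the work, as an engineer would, in place of code of your own. Each camera call takes 0.05 s, during which the arm holds its last target. There are 200 camera calls.

## Working session

There is one attempt and no reset: what is moved stays moved. The work goes in short steps, Python scripts to look and compute and a tool call to move; the robot and the scene stay as the last step left them, time stands still between calls to the robot, and variables do not carry over. Pictures are saved under pics/ and viewed, at most 10 in all, crops included, and the job is handed in when it is done.

Besides the shell and the picture viewer there is one more tool, called as name([rows], argument=value, ...), one row to a line, values as JSON. apply_moves: Moves the arm, as the interface text tells. Its arguments: {"type":"object","properties":{"plan":{"type":"array","items":{"type":"array","items":{"type":"array","items":{"type":"number"}}}},"hand":{"type":"number"},"squeeze":{"type":"number"}},"required":["plan"]}

```bash
mkdir -p pics; cat > h.py <<'E'
import numpy as np, cv2
from rig import robot, viewer
def cap(n,save=None):
    c=viewer.capture(n)
    if save: cv2.imwrite('pics/'+save,c['img'][:,:,::-1])
    return c
def cloud(c):
    K=np.array(c['intrinsics']);h,w=c['z_map'].shape
    v,u=np.mgrid[:h,:w]
    xd=(u-K[0,2])/K[0,0];yd=(v-K[1,2])/K[1,1];x,y=xd.copy(),yd.copy()
    for _ in range(20):
        s=1+c['k1']*(x*x+y*y);x,y=xd/s,yd/s
    z=c['z_map'];P=np.stack([x*z,y*z,z],-1)
    R=cv2.Rodrigues(np.array(c['rvec'],float))[0]
    W=(P-np.array(c['tvec']).ravel())@R
    W[z<=0]=np.nan
    return W
E
python3 - <<'E'
from h import *
s=robot.observe();print({k:np.round(v,3).tolist() for k,v in s.items()})
for n in('top','side'):
    c=cap(n,n+'0.png');np.savez(n+'0.npz',**c)
E
```

```text
{'t': 0.0, 'joint_pos': [1.107, 0.418, -0.01, 1.614, 0.005, 1.111, -0.053], 'qvel': [0.001, -0.001, -0.002, 0.001, -0.0, 0.002, -0.001], 'tau': [0.002, -86.445, 0.68, -43.489, 0.019, 0.008, 0.0], 'ee_pos': [0.256, -0.57, 0.224], 'orientation': [[0.912, 0.41, -0.001], [0.41, -0.912, 0.001], [-0.0, -0.001, -1.0]], 'contact_force': [0.314, 0.777, 1.342], 'moment': [0.005, -0.038, -0.0], 'grasp_force': 0.0, 'finger_gap': 0.085}
```

View pics/top0.png

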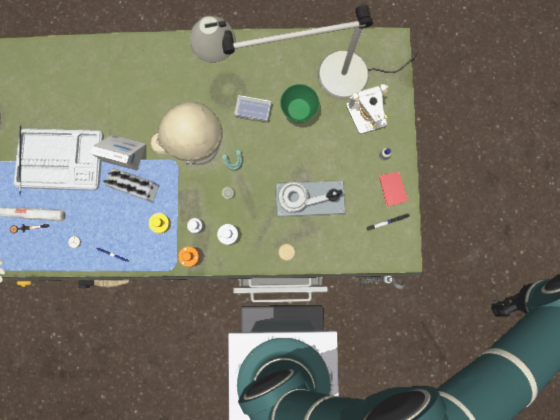

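View pics/side0.png

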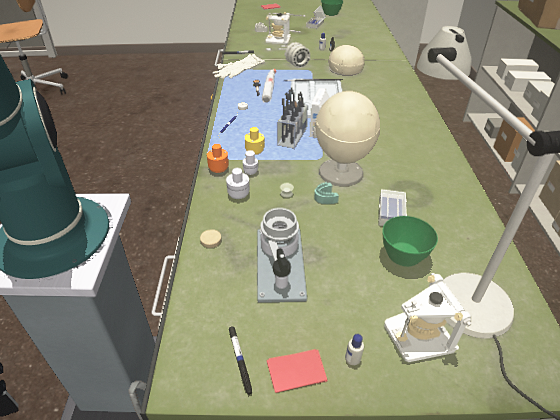

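The top view shows the large flask at (228,234), the small flask at (195,226), the cradle at (293,197) and the knob at (334,196). The orange and yellow flasks, at (189,256) and (158,223), are decoys. The side view agrees: large flask (238,184), cradle (280,230), knob (283,265).

```bash
python3 - <<'E'
from h import *
def circ(p):
    A=np.c_[2*p,np.ones(len(p))];s=np.linalg.lstsq(A,(p**2).sum(1),rcond=None)[0];return s[:2],np.sqrt(s[2]+s[0]**2+s[1]**2)
W={}
for n in('top','side'):
    c=dict(np.load(n+'0.npz'));W[n]=cloud(c);print(n,'cam',-cv2.Rodrigues(c['rvec'])[0].T@c['tvec'].ravel(), c['intrinsics'][0,0])
def at(n,u,v,r=2):return np.round(np.nanmedian(W[n][v-r:v+r+1,u-r:u+r+1].reshape(-1,3),0),4)
for k,(u,v) in dict(flask=(228,234),small=(195,226),cradle=(293,197),knob=(334,196),table=(250,230)).items():print(k,at('top',u,v))
for n in W:
    P=W[n].reshape(-1,3);P=P[~np.isnan(P).any(1)]
    for k,(u,v) in dict(flask=(228,234),small=(195,226),cradle=(293,197),knob=(334,196)).items():
        q=at('top',u,v)
        S=P[(np.hypot(*(P[:,:2]-q[:2]).T)<.06)]
        for lo,hi in ((.003,.015),(.02,.035),(.036,.045),(.046,.06),(.062,.068),(.068,.08),(.08,.086),(.086,.1)):
            T=S[(S[:,2]>lo)&(S[:,2]<hi)]
            if len(T)>5:print(n,k,lo,hi,len(T),'mean',T.mean(0).round(4),'mid',((T.min(0)+T.max(0))/2).round(4)[:2],'ext',np.ptp(T,axis=0).round(3)[:2],'rect',np.round(cv2.minAreaRect((T[:,:2]*1000).astype(np.float32)),1) if 0 else cv2.minAreaRect((T[:,:2]*1000).astype(np.float32)))
# zoomed crop
c=dict(np.load('top0.npz'))['img'];a=cv2.resize(c[165:265,160:360],None,fx=4,fy=4,interpolation=3)
cv2.imwrite('pics/crop0.png',a[:,:,::-1])
E
```

```text
top cam [ 3.45758591e-01 -6.26748203e-06  1.47078371e+00] 495.0915576067377
side cam [ 0.52940357 -0.72454694  0.71261874] 436.3996367477076
flask [0.435  0.1494 0.0722]
small [0.46   0.2447 0.0604]
cradle [ 0.5466 -0.0381  0.0097]
knob [ 0.5392 -0.1535  0.0725]
table [ 0.4509  0.0912 -0.0007]
top flask 0.003 0.015 129 mean [0.4345 0.1451 0.0045] mid [0.4353 0.1491] ext [0.11  0.116] rect ((435.08514404296875, 149.12237548828125), (116.38707733154297, 110.03277587890625), 89.26725006103516)
top flask 0.02 0.035 11 mean [0.428  0.132  0.0275] mid [0.4293 0.1365] ext [0.035 0.019] rect ((427.4610900878906, 133.48133850097656), (8.010600090026855, 39.23881912231445), 63.22709274291992)
top flask 0.036 0.045 57 mean [0.4415 0.1539 0.0434] mid [0.4385 0.1566] ext [0.055 0.055] rect ((439.55712890625, 155.182373046875), (56.018768310546875, 50.886077880859375), 67.33930969238281)
top flask 0.046 0.06 169 mean [0.4365 0.1553 0.0491] mid [0.438  0.1561] ext [0.055 0.055] rect ((438.19940185546875, 154.81051635742188), (55.42860412597656, 54.91277313232422), 44.682064056396484)
top flask 0.06
[... 8519 characters left out ...]
84643554688, -153.89712524414062), (31.2464599609375, 34.33141326904297), 80.64578247070312)
side knob 0.068 0.08 109 mean [ 0.5438 -0.1576  0.0712] mid [ 0.5453 -0.1565] ext [0.033 0.037] rect ((545.249267578125, -154.23313903808594), (34.25802230834961, 34.644405364990234), 62.79145431518555)
side knob 0.08 0.086 24 mean [ 0.5456 -0.164   0.0829] mid [ 0.5458 -0.1562] ext [0.019 0.037] rect ((542.199462890625, -157.68276977539062), (9.307987213134766, 40.47605514526367), 29.246753692626953)
side knob 0.086 0.1 127 mean [ 0.5458 -0.1559  0.093 ] mid [ 0.5457 -0.1525] ext [0.019 0.045] rect ((545.7047119140625, -153.2052764892578), (11.715153694152832, 45.28741455078125), 13.298518180847168)
```

View pics/crop0.png

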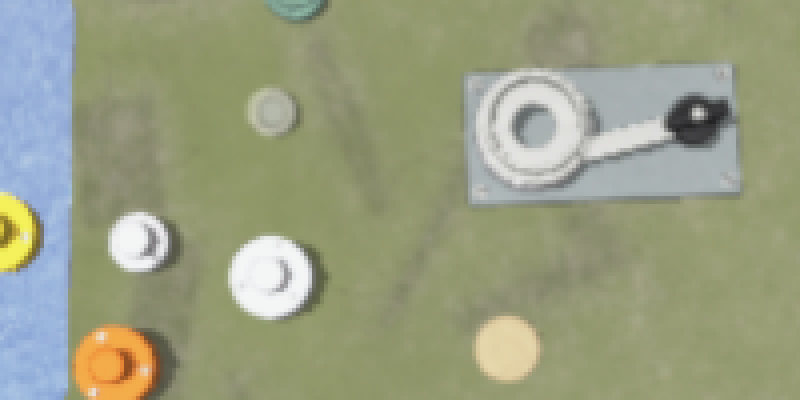

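```bash
cat >> h.py <<'E'
def go(p,head=None):
    """shift/turn units from the present pose to TCP at p with the tool down, closing line at head (deg)"""
    from scipy.spatial.transform import Rotation as Ro
    s=robot.observe();R=np.array(s['orientation']);d=(R.T@(np.array(p)-s['ee_pos']))/.03
    if head is None: head=np.degrees(np.arctan2(R[1,1],R[0,1]))
    a=np.radians(head);y=np.array([np.cos(a),np.sin(a),0]);z=np.array([0,0,-1.])
    r=np.degrees(Ro.from_matrix(R.T@np.c_[np.cross(y,z),y,z]).as_rotvec())/8
    print('t',round(s['t'],2),'pos',np.round(s['ee_pos'],4),'head',round(np.degrees(np.arctan2(R[1,1],R[0,1])),1),'F',np.round(s['contact_force'],1),'gap',round(s['finger_gap'],4),'grip',round(s['grasp_force'],1),'q',np.round(s['joint_pos'],2))
    print('ROW',np.round(np.r_[d,r],2).tolist())
E
python3 -c "
from h import *
go((.5456,-.152,.17),13.8)"
```

```text
t 0.1 pos [ 0.2563 -0.5697  0.2243] head -65.8 F [-0.1 -0.1  0.5] gap 0.0854 grip 0.0 q [ 1.11  0.42 -0.01  1.61  0.    1.11 -0.05]
ROW [14.51, -8.74, 1.82, -0.01, -0.0, -9.95]
```

apply_moves([
  [[14.5,-8.75,1.8,0,0,-9.95],[14.5,-8.75,1.8,0,0,-9.95],[14.5,-8.75,1.8,0,0,-9.95],[14.5,-8.75,1.8,0,0,-9.95],[14.5,-8.75,1.8,0,0,-9.95],[14.5,-8.75,1.8,0,0,-9.95],[14.5,-8.75,1.8,0,0,-9.95],[14.5,-8.75,1.8,0,0,-9.95]],
], hand=0.3)

```text
t: 0.9
ee_pos: [0.4833, -0.241, 0.1824]
orientation: [[-0.058, 0.998, -0.0], [0.998, 0.058, -0.0], [-0.0, -0.0, -1.0]]
contact_force: [1.9, -1.2, 0.4]
finger_gap: 0.0598
grasp_force: 0.0
```

```bash
python3 -c "
from h import *
go((.5456,-.152,.15),13.8)"
```

```text
t 0.9 pos [ 0.4833 -0.241   0.1824] head 3.3 F [ 1.9 -1.2  0.4] gap 0.0598 grip 0.0 q [ 0.73  0.34 -0.39  1.86  0.15  0.97  0.33]
ROW [2.84, 2.24, 1.08, -0.0, 0.0, -1.31]
```

apply_moves([
  [[2.8,2.2,1,0,0,-1.3],[2.8,2.2,1,0,0,-1.3],[2.8,2.2,1,0,0,-1.3],[2.8,2.2,1,0,0,-1.3],[2.8,2.2,1,0,0,-1.3]],
])

```text
t: 1.4
ee_pos: [0.5438, -0.1562, 0.1524]
orientation: [[-0.231, 0.973, -0.001], [0.973, 0.231, -0.0], [-0.0, -0.001, -1.0]]
contact_force: [-0.6, -0.2, 0.6]
finger_gap: 0.0598
grasp_force: 0.0
```

```bash
python3 - <<'E'
from h import *
go((.5456,-.152,.089),13.8)
c=cap('side','side1.png')
a=cv2.resize(c['img'][170:320,200:400],None,fx=4,fy=4,interpolation=3);cv2.imwrite('pics/side1c.png',a[:,:,::-1])
E
```

```text
t 1.4 pos [ 0.5438 -0.1562  0.1524] head 13.3 F [-0.6 -0.2  0.6] gap 0.0598 grip 0.0 q [ 0.58  0.43 -0.45  1.82  0.22  0.94  0.27]
ROW [0.12, 0.09, 2.11, -0.01, 0.0, -0.06]
```

View pics/side1c.png

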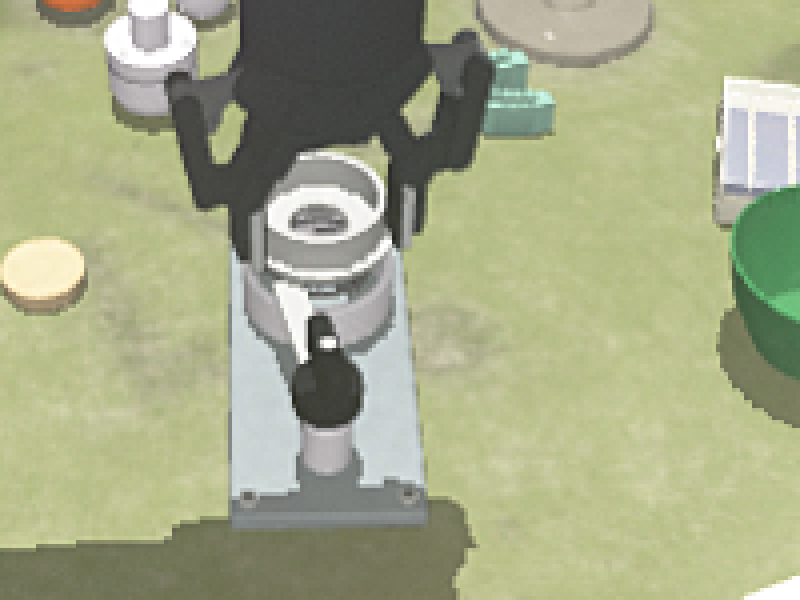

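The open fingers, at crop (260,240) and (405,215), straddle the knob bar at (325,350) from above, so I'll descend and grip.

apply_moves([
  [[0.1,0.1,1,0,0,-0.05],[0.1,0.1,2.1,0,0,-0.05],[0.1,0.1,2.1,0,0,-0.05],[0.1,0.1,2.1,0,0,-0.05],[0.1,0.1,2.1,0,0,-0.05]],
])

```text
t: 1.95
ee_pos: [0.5471, -0.1526, 0.0913]
orientation: [[-0.237, 0.971, 0.002], [0.971, 0.237, -0.001], [-0.001, 0.002, -1.0]]
contact_force: [1.4, 0.4, -0.1]
finger_gap: 0.0605
grasp_force: 0.0
```

apply_moves([
  [[0,0,0,0,0,0],[0,0,0,0,0,0],[0,0,0,0,0,0],[0,0,0,0,0,0],[0,0,0,0,0,0]],
], hand=1, squeeze=40)

```text
t: 2.45
ee_pos: [0.5465, -0.1519, 0.0897]
orientation: [[-0.238, 0.971, 0.0], [0.971, 0.238, 0.0], [0.0, 0.0, -1.0]]
contact_force: [0.2, -0.5, -0.4]
finger_gap: 0.0003
grasp_force: 0.0
```

```bash
python3 -c "
from h import *
go((.5456,-.152,.089),82)"
```

```text
t 2.45 pos [ 0.5465 -0.1519  0.0897] head 13.8 F [ 0.2 -0.5 -0.4] gap 0.0003 grip 0.0 q [ 0.55  0.52 -0.42  1.86  0.28  0.83  0.23]
ROW [0.0, -0.03, 0.02, 0.0, 0.0, -8.53]
```

```bash
python3 - <<'E'
from h import *
c=cap('side')
W=cloud(c)
a=cv2.resize(c['img'][150:320,180:400],None,fx=3.5,fy=3.5,interpolation=3);cv2.imwrite('pics/side2c.png',a[:,:,::-1])
c=cap('top','top2.png');
E
```

```text
(no output)
```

View pics/side2c.png

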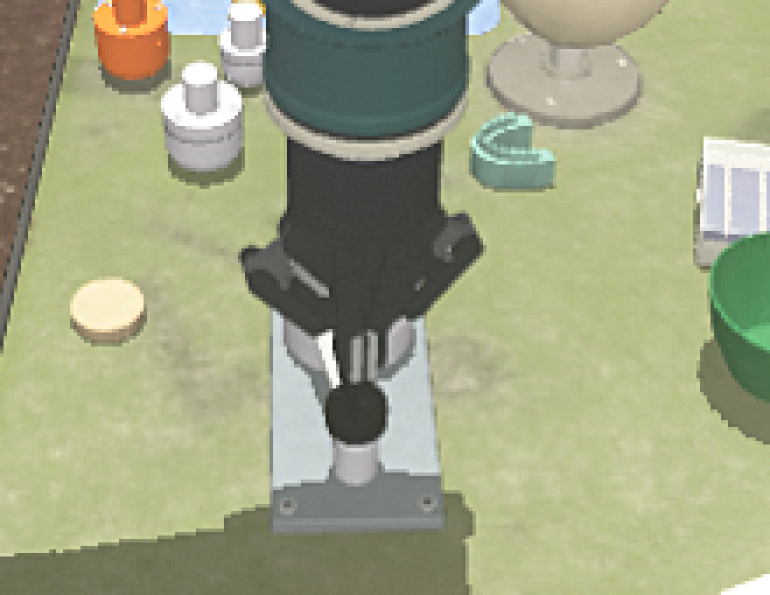

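The fingers look shut, with pad strips at (355,350) and (372,350) right over the hub at (357,412). The gap reads 0, so I'll check the depth there.

```bash
python3 - <<'E'
from h import *
c=cap('side');W=cloud(c);c0=dict(np.load('side0.npz'));W0=cloud(c0)
for v in range(240,266,2):
    print(v,[ '%.0f,%.0f,%.0f'%tuple(W[v,u]*1000) for u in range(276,292,2)], c['img'][v,276:292:2].mean(1).astype(int))
print('before')
for v in range(246,266,3):
    print(v,[ '%.0f,%.0f,%.0f'%tuple(W0[v,u]*1000) for u in range(276,292,2)])
E
```

```text
240 ['534,-163,149', '538,-166,152', '541,-166,152', '545,-166,152', '549,-153,140', '552,-162,149', '556,-161,147', '560,-160,147'] [65 63 67 65 57 65 66 62]
242 ['534,-164,145', '538,-166,147', '541,-164,145', '545,-165,146', '549,-156,137', '552,-162,143', '556,-162,143', '560,-161,143'] [63 63 66 66 59 63 68 56]
244 ['534,-162,138', '538,-168,144', '541,-167,143', '545,-163,139', '549,-155,131', '552,-163,139', '556,-165,141', '560,-162,138'] [63 67 66 64 70 87 61 90]
246 ['534,-158,129', '538,-167,138', '541,-168,139', '545,-164,135', '549,-161,132', '553,-163,133', '556,-158,129', '560,-156,126'] [ 60  65  75 132  61 170  53 104]
248 ['534,-158,123', '538,-162,127', '542,-161,127', '545,-164,129', '549,-162,128', '553,-162,127', '557,-156,122', '560,-156,121'] [ 56  66 108 161  57 171  50 100]
250 ['534,-160,120', '538,-159,119', '542,-160,120', '545,-163,124', '549,-162,123', '553,-161,121', '557,-157,116', '561,-155,115'] [ 52  64 113 160  70 168  54 107]
252 ['534,-159,114', '538,-160,114', '542,-162,116', '545,-161,116', '549,-162,117', '553,-161,115', '557,-157,112', '561,
[... 1161 characters left out ...]
 '542,-135,96', '546,-130,91', '552,-78,37', '556,-76,35', '561,-72,31', '565,-71,30']
252 ['535,-109,60', '538,-141,95', '542,-139,93', '546,-141,95', '552,-78,28', '556,-76,25', '561,-73,22', '565,-70,19']
255 ['535,-115,57', '538,-146,92', '542,-150,95', '546,-148,94', '550,-149,94', '557,-75,15', '561,-75,15', '566,-70,10']
258 ['535,-123,58', '538,-148,85', '542,-155,93', '546,-156,94', '550,-155,93', '557,-80,10', '561,-81,12', '565,-81,12']
261 ['534,-142,69', '538,-148,76', '542,-162,92', '546,-163,92', '549,-165,95', '553,-163,93', '558,-140,68', '565,-90,13']
264 ['534,-150,69', '538,-150,69', '542,-161,82', '546,-172,95', '549,-170,93', '553,-171,93', '558,-149,69', '562,-149,69']
```

The camera puts the shut fingertips at z≈0.098, just above the bar's top at 0.095. They are about 22 mm higher than the reported TCP implies. I'll open, go 21 mm lower while watching the force, and close again.

apply_moves([
  [[0,0,-0.3,0,0,0],[0,0,-0.3,0,0,0],[0,0,-0.3,0,0,0],[0,0,0,0,0,0],[0,0,0.4,0,0,0],[0,0,0.7,0,0,0],[0,0,0.7,0,0,0],[0,0,0.7,0,0,0]],
], hand=0.5)

```text
t: 3.4
ee_pos: [0.5463, -0.1517, 0.0681]
orientation: [[-0.238, 0.971, -0.001], [0.971, 0.238, 0.0], [0.001, -0.001, -1.0]]
contact_force: [1.1, 0.5, -0.1]
finger_gap: 0.0428
grasp_force: 0.0
```

apply_moves([
  [[0,0,0,0,0,0],[0,0,0,0,0,0],[0,0,0,0,0,0],[0,0,0,0,0,0]],
], hand=1)

```text
t: 3.8
ee_pos: [0.546, -0.1521, 0.0691]
orientation: [[-0.238, 0.971, -0.001], [0.971, 0.238, -0.0], [-0.0, -0.001, -1.0]]
contact_force: [-6.6, -0.2, 9.0]
finger_gap: 0.0112
grasp_force: 39.9
```

```bash
python3 -c "
from h import *
go((.5456,-.152,.068),82)"
```

```text
t 3.8 pos [ 0.546  -0.1521  0.0691] head 13.8 F [-6.6 -0.2  9. ] gap 0.0112 grip 39.9 q [ 0.54  0.55 -0.41  1.87  0.3   0.79  0.21]
ROW [0.01, -0.01, 0.04, -0.01, -0.0, -8.53]
```

apply_moves([
  [[0,0,-0.05,0,0,-0.6],[0,0,-0.05,0,0,-1.3],[0,0,-0.05,0,0,-2.0],[0,0,-0.05,0,0,-2.7],[0,0,-0.05,0,0,-3.4],[0,0,-0.05,0,0,-4.1],[0,0,-0.05,0,0,-4.8],[0,0,-0.05,0,0,-4.8]],
])

```text
t: 4.6
ee_pos: [0.5461, -0.1519, 0.0694]
orientation: [[-0.792, 0.611, -0.001], [0.611, 0.792, 0.001], [0.001, 0.0, -1.0]]
contact_force: [5.1, -0.3, -18.6]
finger_gap: 0.0112
grasp_force: 41.6
```

```bash
python3 -c "
from h import *
go((.5456,-.152,.069),81.5)"
```

```text
t 4.6 pos [ 0.5461 -0.1519  0.0694] head 52.4 F [  5.1  -0.3 -18.6] gap 0.0112 grip 41.6 q [ 0.66  0.58 -0.57  1.86  0.41  0.82  0.79]
ROW [0.01, -0.01, 0.01, 0.0, -0.01, -3.64]
```

apply_moves([
  [[0,0,0.03,0,0,-0.7],[0,0,0.03,0,0,-1.4],[0,0,0.03,0,0,-2.1],[0,0,0.03,0,0,-2.7],[0,0,0.03,0,0,-3.2],[0,0,0.03,0,0,-3.65],[0,0,0.03,0,0,-3.65]],
])

```text
t: 5.3
ee_pos: [0.5463, -0.1516, 0.0692]
orientation: [[-0.989, 0.15, -0.0], [0.15, 0.989, 0.0], [0.0, 0.0, -1.0]]
contact_force: [-0.3, 1.9, -2.7]
finger_gap: 0.011
grasp_force: 43.6
```

apply_moves([
  [[0,0,0,0,0,0],[0,0,0,0,0,0],[0,0,0,0,0,0]],
], hand=0.5)

```text
t: 5.6
ee_pos: [0.5466, -0.1521, 0.0695]
orientation: [[-0.989, 0.151, 0.0], [0.151, 0.989, -0.0], [-0.0, -0.0, -1.0]]
contact_force: [0.2, -0.7, 0.1]
finger_gap: 0.0433
grasp_force: 0.0
```

apply_moves([
  [[0,0,-1,0,0,0],[0,0,-2.5,0,0,0],[0,0,-4,0,0,0],[0,0,-4.5,0,0,0],[0,0,-4.5,0,0,0]],
])

```text
t: 6.1
ee_pos: [0.5475, -0.1522, 0.2066]
orientation: [[-0.989, 0.151, 0.004], [0.151, 0.989, -0.002], [-0.004, -0.001, -1.0]]
contact_force: [-0.2, 0.6, -1.6]
finger_gap: 0.0428
grasp_force: 0.0
```

```bash
python3 - <<'E'
from h import *
go((.438,.1545,.16),0)
c=cap('side')
a=cv2.resize(c['img'][150:320,180:400],None,fx=3.5,fy=3.5,interpolation=3);cv2.imwrite('pics/side3c.png',a[:,:,::-1])
E
```

```text
t 6.1 pos [ 0.5475 -0.1522  0.2066] head 81.3 F [-0.2  0.6 -1.6] gap 0.0428 grip 0.0 q [ 0.83  0.44 -0.79  1.76  0.35  1.09  1.34]
ROW [5.16, 9.56, 1.52, 0.01, 0.03, 10.17]
```

View pics/side3c.png

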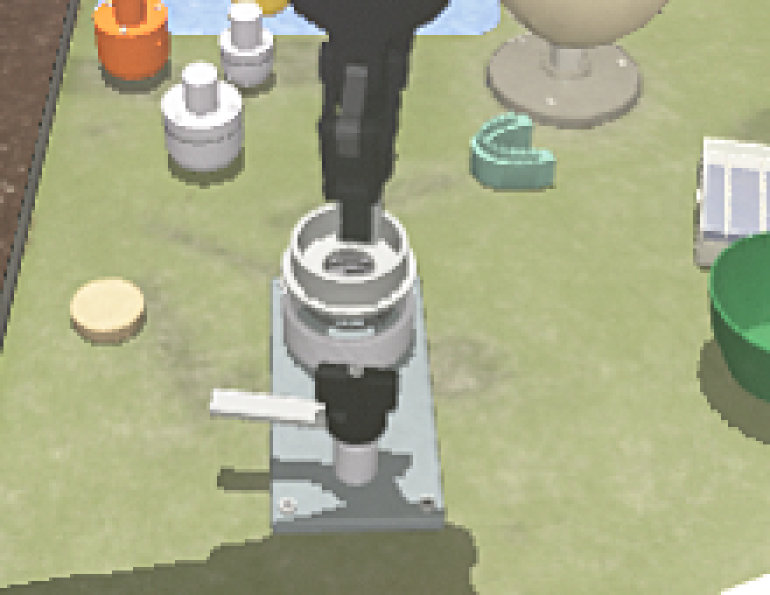

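The knob is out: the tongue now points to −x at (265,405), clear of the cradle. Next is the large flask.

apply_moves([
  [[5.15,9.55,1.5,0,0,10.2],[5.15,9.55,1.5,0,0,10.2],[5.15,9.55,1.5,0,0,10.2],[5.15,9.55,1.5,0,0,10.2],[5.15,9.55,1.5,0,0,10.2],[5.15,9.55,1.5,0,0,10.2],[5.15,9.55,1.5,0,0,10.2],[5.15,9.55,1.5,0,0,10.2]],
])

```text
t: 6.95
ee_pos: [0.4342, 0.1576, 0.1577]
orientation: [[-0.318, 0.948, -0.002], [0.948, 0.318, 0.0], [0.001, -0.002, -1.0]]
contact_force: [0.9, 0.3, -0.2]
finger_gap: 0.0427
grasp_force: 0.0
```

```bash
python3 -c "
from h import *
go((.438,.1545,.11),0)"
```

```text
t 6.95 pos [0.4342 0.1576 0.1577] head 18.6 F [ 0.9  0.3 -0.2] gap 0.0427 grip 0.0 q [ 0.22  0.28 -0.72  2.05  0.24  0.89 -0.31]
ROW [-0.14, 0.09, 1.59, -0.02, -0.01, 2.32]
```

apply_moves([
  [[-0.1,0.1,0.5,0,0,0.9],[-0.1,0.1,1,0,0,1.8],[-0.1,0.1,1.6,0,0,2.3],[-0.1,0.1,1.6,0,0,2.3],[-0.1,0.1,1.6,0,0,2.3],[-0.1,0.1,1.6,0,0,2.3]],
], hand=0.35)

```text
t: 7.55
ee_pos: [0.4406, 0.1527, 0.1116]
orientation: [[-0.006, 1.0, 0.0], [1.0, 0.006, 0.0], [0.0, 0.0, -1.0]]
contact_force: [0.2, -1.5, 0.9]
finger_gap: 0.0555
grasp_force: 0.0
```

```bash
python3 -c "
from h import *
go((.438,.1545,.047),0)"
```

```text
t 7.55 pos [0.4406 0.1527 0.1116] head 0.3 F [ 0.2 -1.5  0.9] gap 0.0555 grip 0.0 q [ 0.14  0.35 -0.62  2.08  0.29  0.79 -0.66]
ROW [0.06, -0.09, 2.15, 0.0, -0.0, 0.04]
```

apply_moves([
  [[0.05,-0.1,0.8,0,0,0],[0.05,-0.1,1.5,0,0,0],[0.05,-0.1,1.9,0,0,0],[0.05,-0.1,2.1,0,0,0],[0.05,-0.1,2.1,0,0,0],[0.05,-0.1,2.1,0,0,0]],
])

```text
t: 8.15
ee_pos: [0.4379, 0.1543, 0.0489]
orientation: [[-0.004, 1.0, 0.001], [1.0, 0.004, 0.0], [0.0, 0.001, -1.0]]
contact_force: [0.1, 0.9, -0.4]
finger_gap: 0.0555
grasp_force: 0.0
```

```bash
python3 - <<'E'
from h import *
go((.438,.1545,.047),0)
c=cap('side')
a=cv2.resize(c['img'][110:230,170:330],None,fx=4.5,fy=4.5,interpolation=3);cv2.imwrite('pics/side4c.png',a[:,:,::-1])
E
```

```text
t 8.15 pos [0.4379 0.1543 0.0489] head 0.3 F [ 0.1  0.9 -0.4] gap 0.0555 grip 0.0 q [ 0.07  0.46 -0.56  2.12  0.4   0.66 -0.76]
ROW [0.01, 0.0, 0.06, 0.01, -0.0, 0.03]
```

View pics/side4c.png

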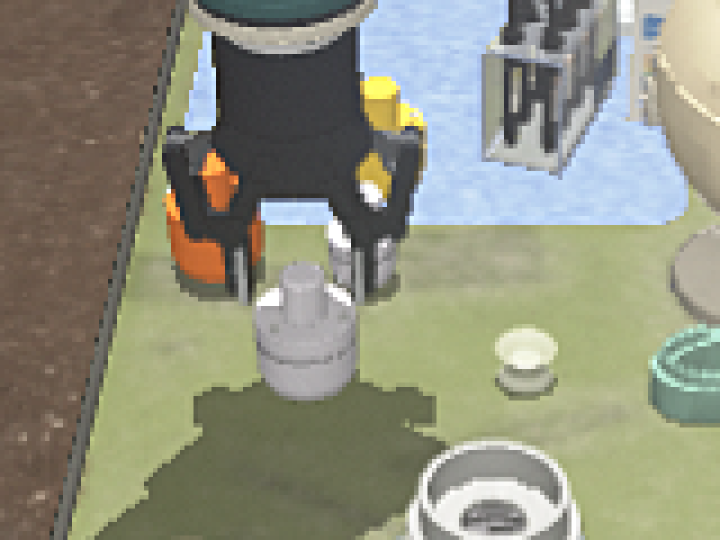

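The fingers at (242,275) and (360,270) straddle the boss at (303,290), clear of the small flask, so I'll close.

apply_moves([
  [[0,0,0,0,0,0],[0,0,0,0,0,0],[0,0,0,0,0,0],[0,0,0,0,0,0],[0,0,0,0,0,0]],
], hand=1, squeeze=60)

```text
t: 8.7
ee_pos: [0.438, 0.1543, 0.0488]
orientation: [[-0.004, 1.0, 0.001], [1.0, 0.004, 0.0], [0.0, 0.001, -1.0]]
contact_force: [-1.2, -0.8, 9.5]
finger_gap: 0.0239
grasp_force: 58.6
```

```bash
python3 - <<'E'
from h import *
go((.438,.1545,.047),0)
W=cloud(cap('side'))
M=(abs(W[...,0]-.438)<.07)&(abs(W[...,1]-.1545)<.03)&(W[...,2]>.045)&(W[...,2]<.11)
for lo in np.arange(.046,.11,.004):
    T=W[M&(W[...,2]>=lo)&(W[...,2]<lo+.004)]
    if len(T):print(round(lo,3),len(T),'x',T[:,0].min().round(4),T[:,0].max().round(4),'y',T[:,1].min().round(4))
E
```

```text
t 8.7 pos [0.438  0.1543 0.0488] head 0.2 F [-1.2 -0.8  9.5] gap 0.0239 grip 58.6 q [ 0.07  0.46 -0.56  2.12  0.4   0.66 -0.76]
ROW [0.01, 0.0, 0.06, 0.01, -0.0, 0.03]
0.046 119 x 0.4094 0.4653 y 0.126
0.05 15 x 0.4237 0.463 y 0.1313
0.054 14 x 0.4307 0.4483 y 0.1415
0.058 22 x 0.4159 0.4608 y 0.1407
0.062 26 x 0.4138 0.4585 y 0.1407
0.066 27 x 0.4142 0.4634 y 0.1415
0.07 42 x 0.4141 0.4634 y 0.1398
0.074 50 x 0.4144 0.4636 y 0.1413
0.078 13 x 0.4149 0.4616 y 0.142
0.082 13 x 0.4125 0.4618 y 0.1399
0.086 17 x 0.4127 0.4619 y 0.14
0.09 16 x 0.4155 0.462 y 0.1417
0.094 13 x 0.4087 0.4646 y 0.1403
0.098 21 x 0.3996 0.4698 y 0.1395
0.102 33 x 0.3948 0.4798 y 0.1388
0.106 65 x 0.3901 0.4824 y 0.1381
```

apply_moves([
  [[0,0,-0.5,0,0,0],[0,0,-1.5,0,0,0],[0,0,-2.7,0,0,0],[0,0,-3.8,0,0,0],[0,0,-4.2,0,0,0],[0,0,-4.2,0,0,0],[0,0,-4.2,0,0,0]],
], squeeze=80)

```text
t: 9.45
ee_pos: [0.4369, 0.1537, 0.1731]
orientation: [[-0.004, 1.0, -0.001], [1.0, 0.004, -0.001], [-0.001, -0.001, -1.0]]
contact_force: [-0.7, 0.4, -4.2]
finger_gap: 0.023
grasp_force: 79.1
```

```bash
python3 -c "
from h import *
go((.542,-.037,.172),0)"
```

```text
t 9.45 pos [0.4369 0.1537 0.1731] head 0.2 F [-0.7  0.4 -4.2] gap 0.023 grip 79.1 q [ 0.19  0.25 -0.67  2.04  0.2   0.92 -0.58]
ROW [-6.37, 3.48, 0.03, -0.01, 0.0, 0.03]
```

apply_moves([
  [[-1,0.55,0,0,0,0],[-2.2,1.2,0,0,0,0],[-3.4,1.9,0,0,0,0],[-4.6,2.5,0,0,0,0],[-5.6,3.05,0,0,0,0],[-6.35,3.5,0,0,0,0],[-6.35,3.5,0,0,0,0],[-6.35,3.5,0,0,0,0]],
])

```text
t: 10.25
ee_pos: [0.5424, -0.0359, 0.1722]
orientation: [[-0.004, 1.0, -0.003], [1.0, 0.004, 0.001], [0.001, -0.003, -1.0]]
contact_force: [0.3, 0.4, -3.6]
finger_gap: 0.0231
grasp_force: 79.2
```

```bash
python3 - <<'E'
from h import *
from scipy.optimize import least_squares
go((.542,-.037,.172),0)
c=cap('side');W=cloud(c)
a=cv2.resize(c['img'][150:300,200:360],None,fx=4,fy=4,interpolation=3);cv2.imwrite('pics/side5c.png',a[:,:,::-1])
M=(abs(W[...,0]-.542)<.05)&(abs(W[...,1]+.037)<.05)
def fit(lo,hi,r,pr=True):
    T=W[M&(W[...,2]>lo)&(W[...,2]<hi)]
    T=T[T[:,1]<-.04]
    f=least_squares(lambda q:np.hypot(*(T[:,:2]-q).T)-r,[.542,-.037],loss='soft_l1',f_scale=.001)
    print(lo,hi,len(T),'x mid',(T[:,0].min()+T[:,0].max())/2,'w',np.ptp(T[:,0]),'fit',f.x.round(4))
for lo,hi,r in ((.02,.036,.042),(.07,.087,.036),(.135,.145,.029),(.145,.155,.029),(.155,.165,.029),(.138,.165,.029)):fit(lo,hi,r)
for z in np.arange(.1,.2,.005):
    T=W[M&(W[...,2]>=z)&(W[...,2]<z+.005)]
    if len(T):print(z.round(3),len(T),T[:,0].min().round(4),T[:,0].max().round(4),T[:,1].min().round(4))
E
```

```text
t 10.25 pos [ 0.5424 -0.0359  0.1722] head 0.2 F [ 0.3  0.4 -3.6] gap 0.0231 grip 79.2 q [ 0.45  0.38 -0.55  1.85  0.24  0.97 -0.19]
ROW [-0.04, -0.01, 0.01, -0.02, -0.01, 0.03]
0.02 0.036 187 x mid 0.5425655827381733 w 0.08135069758272517 fit [ 0.5422 -0.036 ]
0.07 0.087 218 x mid 0.542296362893529 w 0.0705318474911436 fit [ 0.5423 -0.0359]
0.135 0.145 88 x mid 0.5426345247506541 w 0.05298888384312328 fit [ 0.5426 -0.0343]
0.145 0.155 109 x mid 0.5434927385703665 w 0.05457987895402194 fit [ 0.5426 -0.0345]
0.155 0.165 111 x mid 0.5424551404536266 w 0.05639706226194263 fit [ 0.5424 -0.0345]
0.138 0.165 286 x mid 0.5425196436850164 w 0.0565260687247221 fit [ 0.5425 -0.0345]
0.12 1 0.5612 0.5612 -0.0482
0.125 14 0.5222 0.5631 -0.0605
0.13 29 0.5161 0.565 -0.0634
0.135 44 0.514 0.5691 -0.0644
0.14 47 0.514 0.569 -0.0658
0.145 60 0.514 0.5688 -0.0655
0.15 52 0.5141 0.5708 -0.0649
0.155 54 0.5142 0.5707 -0.0648
0.16 59 0.5142 0.5705 -0.0655
0.165 104 0.5143 0.5706 -0.0665
0.17 175 0.5143 0.5706 -0.0641
0.175 25 0.5323 0.56 -0.0483
0.18 35 0.5224 0.5659 -0.0497
0.185 52 0.5185 0.5677 -0.0483
0.19 54 0.5186 0.5675 -0.0495
0.195 111 0.5186 0.5674 -0.05
```

View pics/side5c.png

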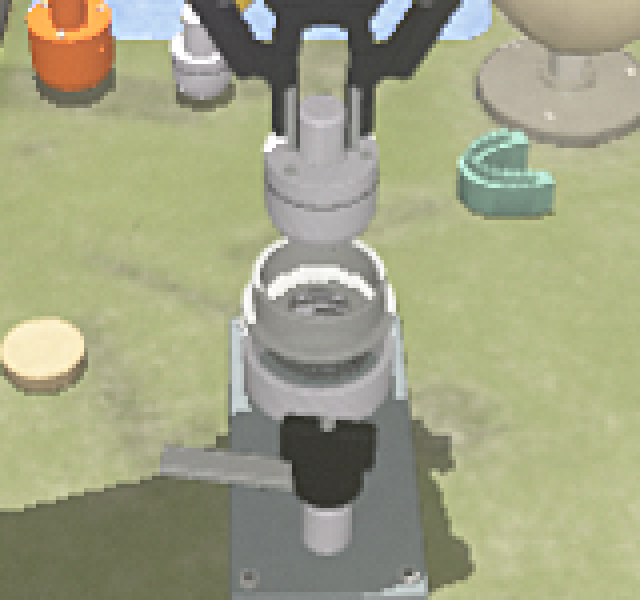

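The flask hangs upright at (321,170), over the cradle cup at (318,300). It sits about 1.4 mm too far toward +y. I'll correct that and descend to just above the rim.

apply_moves([
  [[-0.03,0,0.4,0,0,0],[-0.03,0,0.8,0,0,0],[-0.03,0,0.9,0,0,0],[-0.03,0,0.9,0,0,0],[-0.03,0,0.9,0,0,0]],
])

```text
t: 10.8
ee_pos: [0.5433, -0.0366, 0.1473]
orientation: [[-0.005, 1.0, -0.0], [1.0, 0.005, 0.0], [0.0, -0.0, -1.0]]
contact_force: [0.2, -0.3, -3.5]
finger_gap: 0.0234
grasp_force: 79.1
```

```bash
cat > fit.py <<'E'
from h import *
from scipy.optimize import least_squares
def fits(bands):
    W=cloud(cap('side'));M=(abs(W[...,0]-.542)<.05)&(abs(W[...,1]+.037)<.05)
    for lo,hi,r in bands:
        T=W[M&(W[...,2]>lo)&(W[...,2]<hi)];T=T[T[:,1]<-.04]
        f=least_squares(lambda q:np.hypot(*(T[:,:2]-q).T)-r,[.542,-.037],loss='soft_l1',f_scale=.001)
        print(lo,hi,len(T),'xmid',((T[:,0].min()+T[:,0].max())/2).round(4),'fit',f.x.round(4))
    T=W[M&(W[...,2]>.1)]
    print('lid z',[ (z,len(T[(T[:,2]>z/1e3)&(T[:,2]<z/1e3+.002)])) for z in range(84,180,2)])
E
python3 - <<'E'
from fit import *
go((.5423,-.0373,.145),0)
fits([(.02,.036,.042),(.07,.087,.036),(.11,.14,.029)])
E
```

```text
t 10.8 pos [ 0.5433 -0.0366  0.1473] head 0.3 F [ 0.2 -0.3 -3.5] gap 0.0234 grip 79.1 q [ 0.44  0.41 -0.53  1.87  0.26  0.92 -0.21]
ROW [-0.02, -0.03, 0.08, -0.0, -0.0, 0.03]
0.02 0.036 186 xmid 0.5426 fit [ 0.5423 -0.036 ]
0.07 0.087 221 xmid 0.5423 fit [ 0.5421 -0.036 ]
0.11 0.14 294 xmid 0.5439 fit [ 0.5434 -0.0351]
lid z [(84, 0), (86, 0), (88, 0), (90, 0), (92, 0), (94, 0), (96, 0), (98, 0), (100, 0), (102, 8), (104, 5), (106, 12), (108, 16), (110, 14), (112, 24), (114, 15), (116, 17), (118, 19), (120, 22), (122, 17), (124, 19), (126, 22), (128, 23), (130, 22), (132, 18), (134, 23), (136, 19), (138, 20), (140, 19), (142, 28), (144, 135), (146, 78), (148, 14), (150, 9), (152, 6), (154, 11), (156, 11), (158, 18), (160, 18), (162, 16), (164, 23), (166, 21), (168, 21), (170, 43), (172, 56), (174, 12), (176, 11), (178, 13)]
```

apply_moves([
  [[-0.03,-0.035,0.1,0,0,0],[-0.03,-0.035,0.3,0,0,0],[-0.03,-0.035,0.5,0,0,0],[-0.03,-0.035,0.7,0,0,0],[-0.03,-0.035,0.9,0,0,0],[-0.03,-0.035,0.9,0,0,0],[-0.03,-0.035,0.9,0,0,0]],
])

```text
t: 11.55
ee_pos: [0.5422, -0.0376, 0.1201]
orientation: [[-0.004, 1.0, -0.0], [1.0, 0.004, 0.0], [0.0, -0.0, -1.0]]
contact_force: [-0.3, 0.0, -2.9]
finger_gap: 0.0231
grasp_force: 79.2
```

```bash
python3 - <<'E'
from fit import *
go((.5423,-.0373,.098),0)
fits([(.02,.036,.042),(.07,.085,.036),(.092,.114,.029)])
E
```

```text
t 11.55 pos [ 0.5422 -0.0376  0.1201] head 0.3 F [-0.3  0.  -2.9] gap 0.0231 grip 79.2 q [ 0.43  0.45 -0.52  1.9   0.29  0.87 -0.23]
ROW [0.01, 0.0, 0.74, -0.0, -0.0, 0.03]
0.02 0.036 185 xmid 0.5427 fit [ 0.5423 -0.036 ]
0.07 0.085 190 xmid 0.5422 fit [ 0.5424 -0.0358]
0.092 0.114 211 xmid 0.5421 fit [ 0.5424 -0.0364]
lid z [(84, 0), (86, 0), (88, 0), (90, 0), (92, 0), (94, 0), (96, 0), (98, 0), (100, 19), (102, 18), (104, 20), (106, 28), (108, 14), (110, 23), (112, 15), (114, 19), (116, 88), (118, 114), (120, 34), (122, 9), (124, 8), (126, 7), (128, 13), (130, 14), (132, 17), (134, 15), (136, 20), (138, 16), (140, 18), (142, 25), (144, 56), (146, 27), (148, 7), (150, 17), (152, 9), (154, 13), (156, 7), (158, 12), (160, 8), (162, 20), (164, 7), (166, 9), (168, 16), (170, 14), (172, 25), (174, 26), (176, 30), (178, 42)]
```

Centred to within 0.5 mm and inside the cup, with no contact force. Now I'll press down gradually.

apply_moves([
  [[0.01,0,0.1,0,0,0],[0.01,0,0.25,0,0,0],[0.01,0,0.4,0,0,0],[0.01,0,0.55,0,0,0],[0.01,0,0.68,0,0,0],[0.01,0,0.68,0,0,0],[0.01,0,0.68,0,0,0]],
])

```text
t: 12.3
ee_pos: [0.5427, -0.0373, 0.1]
orientation: [[-0.004, 1.0, 0.001], [1.0, 0.004, -0.0], [-0.0, 0.001, -1.0]]
contact_force: [-0.7, 0.0, 8.7]
finger_gap: 0.0229
grasp_force: 80.5
```

```bash
python3 - <<'E'
from fit import *
go((.5423,-.0373,.098),0)
fits([(.02,.036,.042),(.05,.066,.036),(.074,.094,.029)])
E
```

```text
t 12.3 pos [ 0.5427 -0.0373  0.1   ] head 0.2 F [-0.7  0.   8.7] gap 0.0229 grip 80.5 q [ 0.42  0.48 -0.51  1.91  0.31  0.83 -0.25]
ROW [0.0, -0.01, 0.07, 0.01, 0.0, 0.03]
0.02 0.036 193 xmid 0.5426 fit [ 0.5422 -0.0361]
0.05 0.066 237 xmid 0.5426 fit [ 0.5421 -0.0366]
0.074 0.094 186 xmid 0.5432 fit [ 0.543  -0.0359]
lid z [(84, 0), (86, 0), (88, 0), (90, 0), (92, 0), (94, 0), (96, 0), (98, 0), (100, 20), (102, 6), (104, 8), (106, 6), (108, 10), (110, 10), (112, 18), (114, 25), (116, 14), (118, 16), (120, 22), (122, 20), (124, 57), (126, 28), (128, 12), (130, 10), (132, 9), (134, 12), (136, 10), (138, 9), (140, 17), (142, 11), (144, 8), (146, 9), (148, 9), (150, 22), (152, 20), (154, 18), (156, 29), (158, 54), (160, 46), (162, 40), (164, 25), (166, 25), (168, 14), (170, 30), (172, 22), (174, 25), (176, 25), (178, 31)]
```

apply_moves([
  [[0,-0.01,0.05,0,0,0],[0,-0.01,0.08,0,0,0],[0,-0.01,0.08,0,0,0],[0,-0.01,0.08,0,0,0]],
])

```text
t: 12.75
ee_pos: [0.5427, -0.0374, 0.0979]
orientation: [[-0.004, 1.0, 0.002], [1.0, 0.004, -0.0], [-0.0, 0.002, -1.0]]
contact_force: [0.1, -1.2, 10.9]
finger_gap: 0.0232
grasp_force: 80.6
```

apply_moves([
  [[0,0,0.03,0,0,0],[0,0,0.05,0,0,0],[0,0,0.05,0,0,0],[0,0,0.05,0,0,0]],
])

```text
t: 13.15
ee_pos: [0.5428, -0.0374, 0.0968]
orientation: [[-0.004, 1.0, 0.002], [1.0, 0.004, -0.0], [-0.0, 0.002, -1.0]]
contact_force: [-1.9, 0.2, 17.8]
finger_gap: 0.0236
grasp_force: 81.5
```

apply_moves([
  [[0,0,0,0,0,0],[0,0,0,0,0,0],[0,0,0,0,0,0]],
])

```text
t: 13.45
ee_pos: [0.5428, -0.0373, 0.0968]
orientation: [[-0.004, 1.0, 0.002], [1.0, 0.004, -0.0], [-0.0, 0.002, -1.0]]
contact_force: [-2.0, -0.4, 17.4]
finger_gap: 0.0231
grasp_force: 81.5
```

```bash
python3 - <<'E'
from fit import *
go((.5423,-.0373,.098),0)
fits([(.02,.036,.042),(.05,.066,.036),(.074,.094,.029)])
c=cap('side');W=cloud(c)
M=(abs(W[...,0]-.542)<.036)&(W[...,1]<-.05)&(W[...,1]>-.075);z=W[M][:,2];print('rim z',np.histogram(z,np.arange(.04,.1,.002)))
a=cv2.resize(c['img'][150:300,200:360],None,fx=4,fy=4,interpolation=3);cv2.imwrite('pics/side6c.png',a[:,:,::-1])
E
```

```text
t 13.45 pos [ 0.5428 -0.0373  0.0968] head 0.2 F [-2.  -0.4 17.4] gap 0.0231 grip 81.5 q [ 0.42  0.48 -0.5   1.91  0.31  0.82 -0.25]
ROW [0.0, -0.02, -0.04, 0.01, 0.0, 0.03]
0.02 0.036 185 xmid 0.5428 fit [ 0.5422 -0.0362]
0.05 0.066 204 xmid 0.5413 fit [ 0.5423 -0.0357]
0.074 0.094 202 xmid 0.5433 fit [ 0.543  -0.0359]
lid z [(84, 0), (86, 0), (88, 0), (90, 0), (92, 0), (94, 0), (96, 0), (98, 0), (100, 10), (102, 6), (104, 8), (106, 9), (108, 15), (110, 18), (112, 20), (114, 16), (116, 18), (118, 22), (120, 50), (122, 39), (124, 15), (126, 11), (128, 12), (130, 7), (132, 7), (134, 13), (136, 13), (138, 10), (140, 13), (142, 6), (144, 10), (146, 14), (148, 23), (150, 20), (152, 20), (154, 46), (156, 52), (158, 42), (160, 32), (162, 26), (164, 17), (166, 13), (168, 30), (170, 25), (172, 24), (174, 30), (176, 25), (178, 29)]
rim z (array([ 5,  7, 26, 62, 33, 24, 15, 23, 22, 18, 18, 37, 37, 53, 28, 13, 20,
       12, 15, 16, 18, 17, 19, 11, 20, 15, 26, 64, 23]), array([0.04 , 0.042, 0.044, 0.046, 0.048, 0.05 , 0.052, 0.054, 0.056,
       0.058, 0.06 , 0.062, 0.064, 0.066, 0.068, 0.07 , 0.072, 0.074,
       0.076, 0.078, 0.08 , 0.082, 0.084, 0.086, 0.088, 0.09 , 0.092,
       0.094, 0.096, 0.098]))
```

View pics/side6c.png

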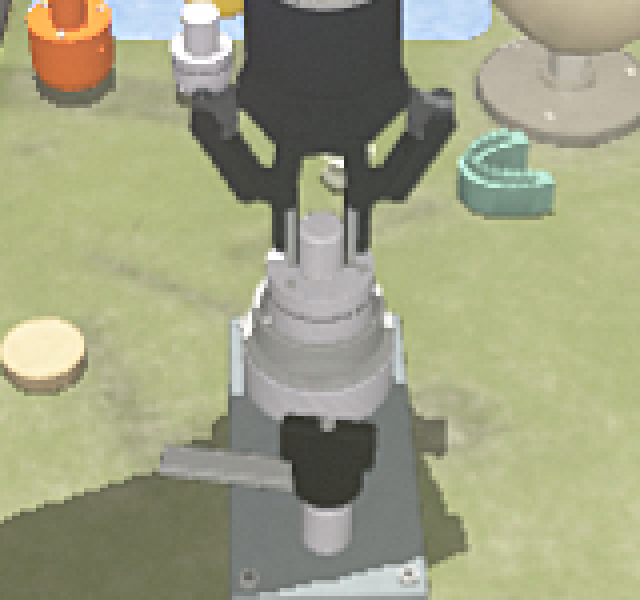

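The flask sits upright in the cradle at (320,280). The rim is at 0.068 m, so the cradle is down the full 20 mm, and the lid is at 0.096 m, so the flask is seated. The knob is out and the push is steady, so I'm handing in.

```bash
python3 -c "
from rig import robot
print(robot.sign_off())"
```

```text
the job is handed in; nothing more can be done
None
```

I handed the job in at about 13.6 s of robot time: the knob is turned out to about its stop, and the larger flask is seated upright, still gripped and pressed the full 20 mm down; the judge returned no verdict.

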